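# Clear the sugar caddy and hold its lid at the balance point

### The job

The hinge of the sugar caddy's lid is loose and I want to fit a stay to it. Take the red jigger off the lid and stand it upright on the round steel tray, then grip the wooden pull and swing the lid up until it stands straight up on its hinge, at the point where it would fall neither shut nor backwards - do not let it go over to its back stop. Finish still gripping the pull, with the lid kept still at that balance point, and leave the powder jar, the espresso cup and the water bottle where they are.

Things in the scene. Friction and masses are not known exactly. Their poses are not given: they have to be found in the camera images.
- caddy: black sugar caddy, 130 mm deep (x) by 192 mm wide (y) by 80 mm high with its closed lid, stuck fast to the table. Origin: centre of its underside; +x points to its back (hinge side), the wooden pull is on its -x side. The lid's flat top is at z = 80 mm and the red jigger stands on it at the start, within 30 mm of the middle.
- caddy_lid (a joint): angle of the caddy's lid: 0 shut (level), grows as it opens; 1.571 = straight up, its weight balanced over the hinge; back stop at 1.745. Lid (4 mm thick) and pull weigh 0.11 kg; the hinge has almost no friction and no spring: the lid falls shut below 1.571 and back onto the stop above it.
- lid_hinge (a point): a point on the lid's hinge line, at its middle, at the back top edge of the caddy: 65.6 mm behind the caddy's origin (its +x) and 78 mm up. The hinge line runs along the caddy's y. Does not move with the lid.
- lid_pull (a point): grip point in a wooden bar jutting from the middle of the lid's front edge, in the lid's plane; 163.6 mm from the hinge line, level with it when shut; moves with the lid. Bar: 18 mm wide (along the hinge line, pinch it so from above), 12 mm thick, ends 16 mm beyond this point; 24 mm inward starts a steel clamp 36 mm wide, 35 mm inward the lid's edge. Free space below and beside it.
- red_jigger: red double-ended measuring jigger, 75 mm high, 44 mm across at its widest, about 0.11 kg (may differ by a third), loose, standing upright. Origin: centre of its underside, z up. Its collider is a solid without a waist, narrowing towards the foot; grip it from above around 50 mm above its foot, where it is about 40 mm across.
- tray: round steel tray, 143 mm across, 10 mm high at the rim, fixed on the table, its floor 1.5 mm above the table. Origin: centre of its underside.
- powder_jar: clear powder jar with grey cap, 72 mm across, 122 mm high, loose; leave it alone. Origin: centre of its underside.
- espresso_cup: white espresso cup, 59 mm by 83 mm with its handle, 55 mm high, loose; leave it alone. Origin: centre of its underside.
- water_bottle: clear water bottle, 60 mm across, 214 mm high, loose; leave it alone. Origin: centre of its underside.
Not all that is in view belongs to the job. What is shaped like the red_jigger but purple is not meant.

How it is judged:
By the outcome, as a careful person would: the job done as asked, in the order asked, and still so for the second after the job is handed in, while the arm keeps its last pose, push and grip.
It also fails if it takes over 64 s, if anything falls off the work surface, if the arm or the gripper's body presses on something with over 40 N, if the wrist force passes 120 N, or if a joint passes its speed limit or range.

### The arm

A 7-joint arm with a two-finger parallel gripper is mounted at the origin on a cart in front of the work surface, level with it; the furniture and walls round the work are solid. World frame = base frame: x ahead of the robot, y to its left, z up, the work surface at z = 0. Lengths are in m, angles in degrees, forces in N, time in s.
With the tool pointing down it reaches from about 0.425 to 1.025 m from the base axis. Payload 9.4 kg.
Tool frame: the origin (TCP) lies at the very end of the fingers, on their centre line; the grasp point (between the pads) lies robot.grip_depth behind it (robot.grip_depth is the distance from the TCP to the grasp point, in m); z points along the fingers, y is the line along which they close (so a half turn about z gives the same grasp; the last joint's range is limited). The gripper opens to 85 mm and grips with 20 to 120 N. Pads are 22 mm wide; open, the fingers measure 114 mm over their backs; the gripper's body (76 mm by 85 mm) begins 54 mm behind the grasp point. The pads swing forward as they close: fully open they stand 13 mm farther back than shut.
Start: joints at [-69.712, 34.337, -0.143, 91.639, 0.103, 54.024, -4.572], TCP at [0.303, 0.659, 0.231] pointing down, gripper open.
Joint ranges: [-147.43, 147.43], [-19.82, 112.94], [-74.19, 73.91], [6.32, 146.72], [-59.91, 239.91], [6.04, 106.73], [-150.56, 150.56]. Speed limits (degrees/s): [127.2, 127.2, 172.46, 172.46, 180, 180, 180].

### API

Orientations are given as a 3x3 rotation matrix whose columns are the frame's x, y, z axes.
In Python, from workcell import robot, cams, order gives the robot as it stands. The module is installed in compiled form; this text tells all that it offers.
- The arm moves only by the shell command python3 -m jog 'ROWS' [FORCE]. ROWS is a JSON object whose key "moves" holds a list of rows, 1 to 5 of them, each of 7 numbers: a rotation vector rx, ry, rz in fractions of the full range, 1 being 180 degrees, then dx, dy, dz in shares of the most that a row can go, 1 being 50 mm, then the finger opening in m; each row shifts and turns the commanded pose from where the row before left it, along the tool's axes as they then stand; what a row does not reach is not made up. A row lasts 1/10 s, in which the tool goes at most 0.05 m and 8.59 degrees, less where a joint would pass 70% of its speed; a pose out of reach is approached as far as the arm can. The fingers move at their own pace and stop on an object; FORCE is the grip in N (left out, the last holds). Time passes only in rows, so rows that do not move let the fingers close. It prints the time, the measured TCP pose, the force, the opening and the grip force at its end. Input that does not fit is refused with a message, and nothing moves.
- robot.state(): the state, without advancing time (a new reading comes with each control period).
- cams.camera(name): name is "side" or "top" or "wrist"; returns a dict with "image" (420x560x3 uint8, red, green, blue), "K" (3x3 intrinsics, pixels), "camera_from_world" (4x4, takes a point from world to camera coordinates). Camera axes: x right, y down, z forward; pixel columns grow to the right and rows downward; lengths in m; the calibration is good to about 2 mm. A picture is of the moment at which its call begins. There is no depth.
- order.close_job(): hands the job in; it is judged then, once.
The state is a dict: "time": time; "qpos": joint angles; "joint_velocities": joint speeds; "tau": joint torques, N m; "tcp_pos": TCP position; "orientation": TCP orientation; "contact_force": force on the tool from outside, world axes, zero at the start; "moment": the same for the moment, N m; "gripper_width": finger opening in m; "finger_force": force on a finger pad.
Only numpy, scipy, OpenCV 4.12 (cv2) and the standard library are available. Lean on these libraries where they do the work, as an engineer would, in place of code of your own. Each camera call takes 0.05 s, during which the arm holds its last target. There are 200 camera calls.

## Working session

There is one attempt and no reset: what is moved stays moved. The work goes in short steps, Python scripts to look and compute and a shell command to move; the robot and the scene stay as the last step left them, time stands still between calls to the robot, and variables do not carry over. Pictures are saved under pics/ and viewed, at most 10 in all, crops included, and the job is handed in when it is done.

```bash
mkdir -p pics; python3 - <<'E'
from workcell import robot,cams
import cv2,numpy as np
print(robot.grip_depth,robot.state())
for n in("top","side"):
    c=cams.camera(n);cv2.imwrite(f"pics/{n}0.png",c["image"][:,:,::-1]);np.savez(f"{n}0.npz",**c)
    T=c["camera_from_world"];print(n,c["K"].round(1).tolist(),(-T[:3,:3].T@T[:3,3]).round(3),T[:3,:3].round(3).tolist())
E
```

```text
0.0187 {'time': 0.0, 'qpos': array([-69.71082467,  34.38472093,  -0.1453903 ,  91.68110336,
         0.10311507,  54.02490949,  -4.57197647]), 'joint_velocities': array([ 0.04352881,  0.0044659 , -0.00794067, -0.0635564 ,  0.08338307,
       -0.02160484, -0.01276739]), 'tau': array([-9.17535071e-04, -7.76448083e+01,  1.56469826e+00, -2.58011413e+01,
        1.23730372e-02,  9.20222781e-03,  2.27238900e-06]), 'tcp_pos': array([0.30258529, 0.65830907, 0.2304134 ]), 'orientation': array([[-9.08650656e-01,  4.17556836e-01, -5.23285566e-04],
       [ 4.17557138e-01,  9.08649442e-01, -1.49242249e-03],
       [-1.47688076e-04, -1.57459230e-03, -9.99998749e-01]]), 'contact_force': array([ 0.24116881, -0.14234114,  0.76406042]), 'moment': array([ 0.03746108,  0.04473311, -0.00624998]), 'finger_force': 0.0, 'gripper_width': 0.085380814388415}
top [[440.1, 0.0, 285.8], [0.0, 440.1, 207.4], [0.0, 0.0, 1.0]] [ 0.416 -0.022  1.63 ] [[0.011, -1.0, 0.002], [-0.991, -0.011, -0.13], [0.13, -0.0, -0.992]]
side [[452.6, 0.0, 274.1], [0.0, 452.6, 219.7], [0.0, 0.0, 1.0]] [0.537 0.995 0.838] [[-0.997, -0.071, -0.0], [-0.043, 0.608, -0.793], [0.057, -0.791, -0.609]]
```

View pics/top0.png

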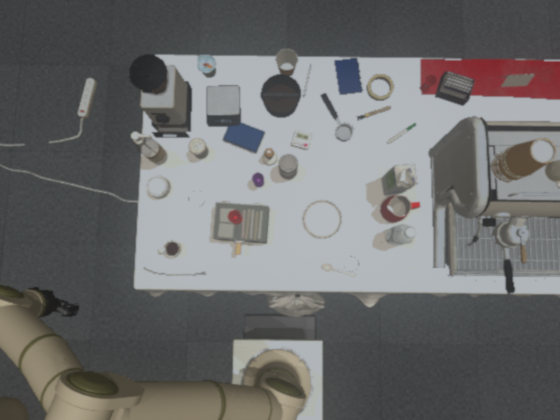

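View pics/side0.png

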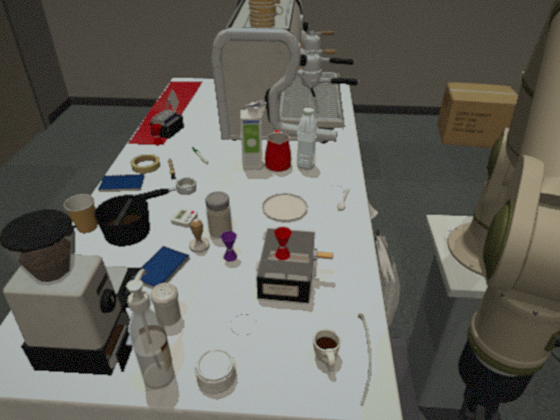

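Top: caddy at about (241,223), red jigger on it at (235,216), pull at (238,248), tray at (322,219). The side view shows the same: jigger (284,242), pull (325,255), tray (285,207), cup (326,347). Next I enlarge both views and measure.

```bash
cat > h.py <<'E'
import numpy as np,cv2
def ray(c,uv):
    T=c["camera_from_world"];R=T[:3,:3];o=-R.T@T[:3,3]
    d=R.T@np.linalg.inv(c["K"])@np.array([uv[0],uv[1],1.]);return o,d/np.linalg.norm(d)
def onz(c,uv,z):
    o,d=ray(c,uv);return o+d*(z-o[2])/d[2]
def tri(rs):
    A=0;b=0
    for o,d in rs:
        P=np.eye(3)-np.outer(d,d);A=A+P;b=b+P@o
    p=np.linalg.solve(A,b);return p,[np.linalg.norm((np.eye(3)-np.outer(d,d))@(p-o)) for o,d in rs]
def proj(c,p):
    q=c["K"]@(c["camera_from_world"]@np.append(p,1))[:3];return q[:2]/q[2]
def blob(c,lo,hi,box):
    x0,y0,x1,y1=box;h=cv2.cvtColor(c["image"],cv2.COLOR_RGB2HSV)[y0:y1,x0:x1]
    m=cv2.inRange(h,lo,hi)
    n,l,s,ce=cv2.connectedComponentsWithStats(m)
    i=1+np.argmax(s[1:,4]);pts=np.argwhere(l==i)[:,::-1]+[x0,y0];return ce[i]+[x0,y0],s[i]+[x0,y0,0,0,0],pts
E
python3 - <<'E'
from h import *
t=dict(np.load("top0.npz"));s=dict(np.load("side0.npz"))
a=cv2.resize(t["image"][195:275,205:355],None,fx=5,fy=5,interpolation=2)
b=cv2.resize(s["image"][185:310,245:345],None,fx=4,fy=4,interpolation=2)
cv2.imwrite("pics/a.png",a[:,:,::-1]);cv2.imwrite("pics/b.png",b[:,:,::-1])
for n,c,bx,px in(("top",t,(215,200,270,235),(230,238,248,262)),("side",s,(265,222,300,262),(312,245,340,265))):
    for k,lo,hi,bb in(("red0",(0,130,60),(8,255,255),bx),("red1",(172,130,60),(180,255,255),bx),("wood",(8,60,120),(25,255,255),px)):
        try:
            ce,st,p=blob(c,lo,hi,bb);print(n,k,ce.round(2),st)
        except Exception as e: print(n,k,e)
E
```

```text
top red0 [235.5 218. ] [235 218   2   1   2]
top red1 [234.7 216.9] [233 216   5   3  10]
top wood [237.76 248.  ] [236 243   5  11  46]
side red0 [282.49 235.19] [274 227  18  20 178]
side red1 [282.37 252.19] [277 249  12   6  27]
side wood [324.59 254.51] [317 252  16   7  86]
```

View pics/a.png

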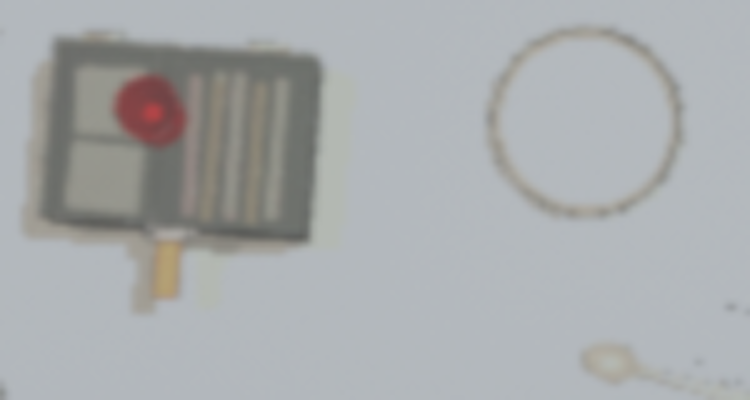

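View pics/b.png

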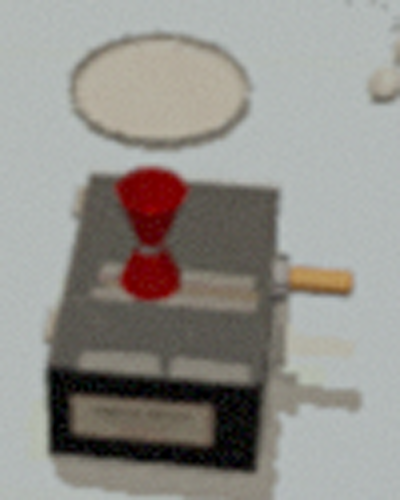

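Crop a (top, 5x from (205,195)): caddy corners (57,40), (322,58), (308,240), (43,222), jigger rim about (150,110), tray rim centre about (587,122). Crop b (side, 4x from (245,185)): jigger upright, rim about (152,190), foot about (150,282), pull from (288,278) to (354,282).

```bash
python3 - <<'E'
from h import *
t=dict(np.load("top0.npz"));s=dict(np.load("side0.npz"))
def red(c,box):
    x0,y0,x1,y1=box;i=c["image"].astype(int)[y0:y1,x0:x1]
    m=((i[...,0]-np.maximum(i[...,1],i[...,2]))>35).astype(np.uint8)
    n,l,st,ce=cv2.connectedComponentsWithStats(m);k=1+np.argmax(st[1:,4]);return np.argwhere(l==k)[:,::-1]+[x0,y0]
C=[onz(t,(205+(u+.5)/5-.5,195+(v+.5)/5-.5),.08)[:2] for u,v in((57,40),(322,58),(308,240),(43,222))]
C=np.array(C);ctr=C.mean(0);e=C[0]-C[1]+C[3]-C[2];d=C[0]-C[3]+C[1]-C[2]
print("corners",C.round(4).tolist(),"ctr",ctr,"w",np.linalg.norm(e)/2,"d",np.linalg.norm(d)/2,"yaw from y",np.degrees(np.arctan2(-e[0],e[1])),"from x",np.degrees(np.arctan2(d[1],d[0])))
p=red(t,(215,200,270,240));print("red top",p.min(0),p.max(0),len(p))
(uc,r)=cv2.minEnclosingCircle(p.astype(np.float32));print(uc,r,"rim z.155:",onz(t,uc,.155))
q=red(s,(265,220,305,268));print("red side",q.min(0),q.max(0),len(q))
rim=q[q[:,1]<q[:,1].min()+11];us=((q[rim[0].size*0:,0].min()+q[:,0].max())/2,q[:,1].min()+5.)
print("side rim",us,onz(s,us,.155),tri([ray(t,uc),ray(s,us)]))
wt=blob(t,(8,60,120),(25,255,255),(230,238,248,262))[2];ws=blob(s,(8,60,120),(25,255,255),(312,245,340,265))[2]
print("wood mid",tri([ray(t,wt.mean(0)),ray(s,ws.mean(0))]),onz(t,wt.mean(0),.083),"tip top",onz(t,(238,253.8),.084))
# tray
for c,o,f,pts in((t,(205,195),5,[(490,122),(681,118),(587,30),(587,214)]),(s,(245,185),4,[(72,90),(249,90),(160,35),(160,146)])):
    P=np.array([onz(c,(o[0]+(u+.5)/f-.5,o[1]+(v+.5)/f-.5),.01)[:2] for u,v in pts]);print("tray",P.round(4).tolist(),P[:2].mean(0),P[2:].mean(0))
E
```

```text
corners [[0.6327, 0.2253], [0.6219, 0.0367], [0.4928, 0.0444], [0.5033, 0.231]] ctr [0.5626534  0.13435421] w 0.18789951772204974 d 0.12943277497477665 yaw from y -3.249308212103555 from x -2.9907668758036805
red top [228 210] [241 223] 143
(234.5, 217.0) 7.159010887145996 rim z.155: [0.5738911  0.14944179 0.155     ]
red side [273 227] [292 260] 415
side rim (np.float64(282.5), np.float64(232.0)) [0.57736348 0.15521937 0.155     ] (array([0.57600619, 0.14992905, 0.15048207]), [np.float64(0.0016220923745653589), np.float64(0.0016220923745651683)])
wood mid (array([0.47225695, 0.14397284, 0.07948023]), [np.float64(0.0004930651966344704), np.float64(0.0004930651966345792)]) [0.47261823 0.1435476  0.083     ] tip top [0.45240623 0.14209459 0.084     ]
tray [[0.5849, -0.0857], [0.5895, -0.227], [0.6545, -0.1574], [0.5176, -0.1575]] [ 0.58716152 -0.15637312] [ 0.58605892 -0.15746952]
tray [[0.6546, -0.1413], [0.5171, -0.151], [0.5902, -0.222], [0.5824, -0.0749]] [ 0.58581459 -0.14611349] [ 0.58632638 -0.14846674]
```

The rows are not in the units I measure in: shifts go in shares of 50 mm and turns go in shares of 180 degrees. I convert before sending: -0.035 m is -0.7, -0.026 m is -0.52.

```bash
R='x'; python3 -m jog '{"moves": [[0,0,0,-0.4,-0.3,0,0.085],[0,0,0,-0.7,-0.52,0,0.085],[0,0,0,-0.7,-0.52,0,0.085],[0,0,0,-0.7,-0.52,0,0.085],[0,0,0,-0.7,-0.52,0,0.085]]}'
python3 -m jog '{"moves": [[0,0,0,-0.7,-0.52,0,0.085],[0,0,0,-0.7,-0.52,0,0.085],[0,0,0,-0.7,-0.52,0,0.085],[0,0,0,-0.7,-0.52,0,0.085],[0,0,0,-0.7,-0.52,0,0.085]]}'
python3 -m jog '{"moves": [[0,0,0,-0.7,-0.52,0,0.085],[0,0,0,-0.7,-0.52,0,0.085],[0,0,0,-0.5,-0.4,0,0.085],[0,0,-0.04,0,0,0,0.085],[0,0,-0.04,0,0,0,0.085]]}'
python3 -m jog '{"moves": [[0,0,-0.04,0,0,0,0.085],[0,0,0,0,0,0,0.085]]}'
python3 - <<'E'
from workcell import robot,cams
import numpy as np,cv2
s=robot.state();print(s["tcp_pos"],s["orientation"].round(4),s["qpos"].round(1))
c=cams.camera("wrist");cv2.imwrite("pics/w1.png",c["image"][:,:,::-1]);np.savez("w1.npz",**c)
E
```

```text
time: 0.6
tcp_pos: [0.3989, 0.4821, 0.231]
orientation: [[-0.909, 0.417, -0.0], [0.417, 0.909, -0.001], [-0.0, -0.001, -1.0]]
contact_force: [1.0, 0.6, 0.1]
gripper_width: 0.0848
finger_force: 0.0
time: 1.1
tcp_pos: [0.5037, 0.2909, 0.2311]
orientation: [[-0.909, 0.417, -0.0], [0.417, 0.909, -0.0], [0.0, -0.0, -1.0]]
contact_force: [0.8, -0.3, -0.6]
gripper_width: 0.0853
finger_force: 0.0
time: 1.6
tcp_pos: [0.5598, 0.1859, 0.231]
orientation: [[-0.984, 0.176, -0.0], [0.176, 0.984, -0.001], [0.0, -0.001, -1.0]]
contact_force: [-0.0, 0.3, -0.6]
gripper_width: 0.0851
finger_force: 0.0
time: 1.8
tcp_pos: [0.5593, 0.1872, 0.231]
orientation: [[-0.999, 0.052, -0.001], [0.052, 0.999, -0.0], [0.001, -0.0, -1.0]]
contact_force: [-0.3, -0.2, 0.1]
gripper_width: 0.085
finger_force: 0.0
[0.55931851 0.18718987 0.23101763] [[-9.986e-01  5.240e-02 -6.000e-04]
 [ 5.240e-02  9.986e-01 -0.000e+00]
 [ 6.000e-04 -0.000e+00 -1.000e+00]] [-20.2  25.1  -5.4 109.6   3.2  45.4  59.7]
```

View pics/w1.png

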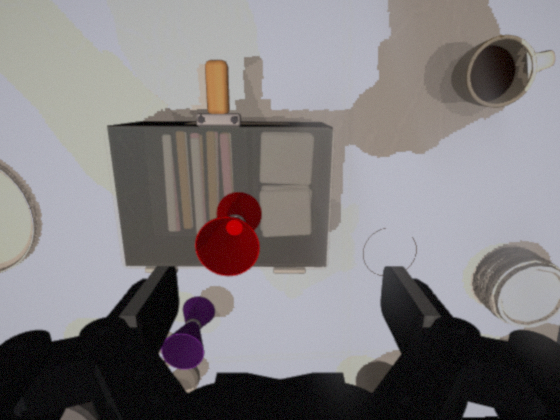

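Wrist: lid corners near (110,126), (332,124), (328,266), (126,265); pull from (217,60) to (217,113); jigger rim ellipse about (228,245), foot about (239,210).

```bash
python3 - <<'E'
from h import *
w=dict(np.load("w1.npz"));t=dict(np.load("top0.npz"));s=dict(np.load("side0.npz"))
T=w["camera_from_world"];print("cam",-T[:3,:3].T@T[:3,3],T[2,:3])
C=np.array([onz(w,u,.08)[:2] for u in((126,266),(328,267),(332,124),(110,126))])
e=C[1]-C[0]+C[2]-C[3];d=C[0]-C[3]+C[1]-C[2]
print("corners",C.round(4).tolist(),C.mean(0),np.linalg.norm(e)/2,np.linalg.norm(d)/2,np.degrees(np.arctan2(-e[0],e[1])),np.degrees(np.arctan2(d[1],d[0])))
i=w["image"].astype(int);m=((i[...,0]-np.maximum(i[...,1],i[...,2]))>35).astype(np.uint8)
m[:,300:]=0;m[:185]=0
p=np.argwhere(m)[:,::-1];print(p.min(0),p.max(0))
rim=p[p[:,1]>235];
u=((195.5+260)/2,245);print("rim c",onz(w,u,.155),onz(w,(239,211),.08))
wp=blob(w,(8,90,120),(22,255,255),(190,40,250,130))[2];rt=cv2.minAreaRect(wp.astype(np.float32));print(rt)
v0,v1=wp[:,1].min(),wp[:,1].max()
for v in(v0,v1): 
  uu=wp[abs(wp[:,1]-v)<6][:,0].mean();print(v,onz(w,(uu,v),.084))
mid=tri([ray(a,blob(a,(8,60,120),(25,255,255),b)[2].mean(0)) for a,b in((t,(230,238,248,262)),(s,(312,245,340,265)),(w,(190,40,250,113)))]);print("mid",mid)
print("jig",tri([ray(t,(234.5,217)),ray(s,(282.5,232)),ray(w,u)]))
E
```

```text
cam [0.48606011 0.19235835 0.37481962] [ 0.28643107 -0.01520691 -0.95798016]
corners [[0.6244, 0.0418], [0.6354, 0.2298], [0.5055, 0.2348], [0.4974, 0.0514]] [0.56567141 0.13945637] 0.1859239112474388 0.12870474869136472 -2.9514645665420502 -3.25863113516042
[194 192] [261 275]
rim c [0.57726997 0.15221825 0.155     ] [0.57645236 0.1516115  0.08      ]
((215.5, 86.5), (52.99999237060547, 20.999996185302734), 90.0)
60 [0.45206041 0.14441993 0.084     ]
113 [0.49162903 0.14150597 0.084     ]
mid (array([0.47175032, 0.14313309, 0.07932924]), [np.float64(0.0012822812998502435), np.float64(0.0004891977767817601), np.float64(0.0015031271780738989)])
jig (array([0.57674865, 0.15087304, 0.15174286]), [np.float64(0.002692081432525756), np.float64(0.0008433933522228321), np.float64(0.0019315090030172645)])
```

Converted, 0.035 m is 0.7, -0.0347 m is -0.694.

```bash
python3 -m jog '{"moves": [[0,0,0,-0.38,-0.694,0,0.085],[0,0,0,0,0,0.4,0.085],[0,0,0,0,0,0.7,0.085],[0,0,0,0,0,0.7,0.085],[0,0,0,0,0,0.5,0.085]]}' 40
python3 -m jog '{"moves": [[0,0,0,0,0,0.12,0.085],[0,0,0,0,0,0,0.03],[0,0,0,0,0,0,0.03],[0,0,0,0,0,0,0.03],[0,0,0,0,0,0,0.03]]}' 40
python3 -m jog '{"moves": [[0,0,0,0,0,0,0.03],[0,0,0,0,0,0,0.03],[0,0,0,0,0,0,0.03]]}' 40
```

```text
time: 2.35
tcp_pos: [0.5758, 0.1516, 0.1143]
orientation: [[-0.998, 0.058, -0.001], [0.058, 0.998, -0.001], [0.001, -0.001, -1.0]]
contact_force: [-0.1, 0.3, -0.4]
gripper_width: 0.085
finger_force: 0.0
time: 2.85
tcp_pos: [0.5774, 0.1519, 0.1118]
orientation: [[-0.999, 0.054, 0.002], [0.054, 0.999, 0.001], [-0.002, 0.001, -1.0]]
contact_force: [-0.6, -0.7, 6.0]
gripper_width: 0.0427
finger_force: 39.9
time: 3.15
tcp_pos: [0.5774, 0.1519, 0.1118]
orientation: [[-0.999, 0.054, 0.002], [0.054, 0.999, 0.001], [-0.002, 0.001, -1.0]]
contact_force: [0.1, -1.0, 8.1]
gripper_width: 0.0428
finger_force: 39.8
```

```bash
python3 -m jog '{"moves": [[0,0,0,0,0,-0.16,0.03],[0,0,0,0,0,-0.24,0.03],[0,0,0,0,0,-0.4,0.03],[0,0,0,0,0,-0.4,0.03],[0,0,0,0,0,0,0.03]]}' 40
python3 -m jog '{"moves": [[0,0,0,-0.02,-0.3,0,0.03],[0,0,0,-0.06,-0.6,0,0.03],[0,0,0,-0.06,-0.7,0,0.03],[0,0,0,-0.06,-0.7,0,0.03],[0,0,0,-0.06,-0.7,0,0.03]]}'
python3 -m jog '{"moves": [[0,0,0,-0.06,-0.7,0,0.03],[0,0,0,-0.06,-0.7,0,0.03],[0,0,0,-0.06,-0.7,0,0.03],[0,0,0,-0.04,-0.6,0,0.03],[0,0,0,-0.02,-0.4,0,0.03]]}'
python3 -m jog '{"moves": [[0,0,0,0,0,0,0.03],[0,0,0,0,0,0,0.03]]}'
python3 - <<'E'
from workcell import robot,cams
import numpy as np,cv2
s=robot.state();print(s["tcp_pos"],s["contact_force"])
a=[]
for n in("side","wrist"):
    c=cams.camera(n);np.savez(n+"2.npz",**c);a.append(c["image"])
cv2.imwrite("pics/c2.png",np.hstack([cv2.resize(a[0][120:300,200:400],(400,360)),cv2.resize(a[1],(400,300)).repeat(1,0)[:300].copy() if 0 else cv2.copyMakeBorder(cv2.resize(a[1],(400,300)),0,60,0,0,0)])[:,:,::-1])
E
```

```text
time: 3.65
tcp_pos: [0.578, 0.1523, 0.1736]
orientation: [[-0.999, 0.054, 0.005], [0.054, 0.999, 0.002], [-0.005, 0.002, -1.0]]
contact_force: [0.0, 0.2, -0.6]
gripper_width: 0.0427
finger_force: 40.7
time: 4.15
tcp_pos: [0.5804, -0.0013, 0.1694]
orientation: [[-0.999, 0.054, -0.002], [0.054, 0.999, -0.001], [0.002, -0.001, -1.0]]
contact_force: [0.4, -0.6, -1.2]
gripper_width: 0.0425
finger_force: 40.6
time: 4.65
tcp_pos: [0.5835, -0.1582, 0.1692]
orientation: [[-0.998, 0.057, -0.002], [0.057, 0.998, -0.001], [0.002, -0.001, -1.0]]
contact_force: [0.5, 0.5, -1.2]
gripper_width: 0.0428
finger_force: 40.6
time: 4.85
tcp_pos: [0.584, -0.155, 0.1695]
orientation: [[-0.998, 0.056, -0.002], [0.056, 0.998, 0.0], [0.002, 0.0, -1.0]]
contact_force: [-0.2, 0.7, -1.0]
gripper_width: 0.0431
finger_force: 40.6
[ 0.58404682 -0.155024    0.16945543] [-0.16046886  0.74786208 -1.02225085]
```

View pics/c2.png

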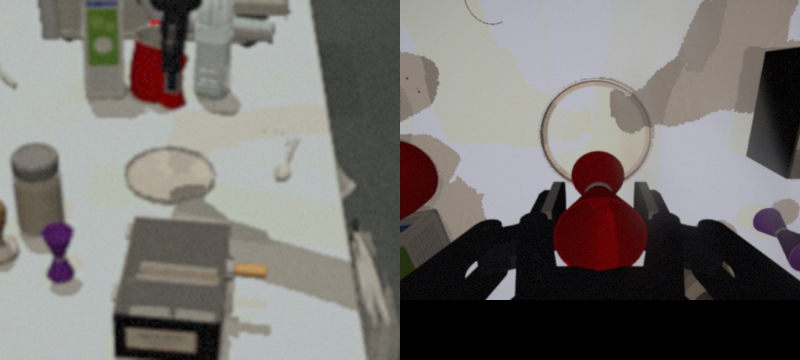

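Wrist panel: the jigger hangs upright in the pads, tray rim centred at about (597,131) in the panel. The side panel confirms the lid is clear.

Converted, 0.035 m is 0.7, 0.025 m is 0.5.

```bash
python3 -c "
from h import *
print(onz(dict(np.load('wrist2.npz')),(276,183),.01))"
python3 -m jog '{"moves": [[0,0,0,0,0,0.4,0.03],[0,0,0,0,0,0.7,0.03],[0,0,0,0,0,0.7,0.03],[0,0,0,0,0,0.5,0.03],[0,0,0,0,0,0.28,0.03]]}'
python3 -m jog '{"moves": [[0,0,0,0,0,0.06,0.03],[0,0,0,0,0,0.04,0.03],[0,0,0,0,0,0,0.03]]}'
```

```text
[ 0.57969006 -0.1553365   0.01      ]
time: 5.45
tcp_pos: [0.5843, -0.1525, 0.0392]
orientation: [[-0.999, 0.052, -0.003], [0.052, 0.999, 0.001], [0.003, 0.001, -1.0]]
contact_force: [0.2, -0.5, -0.5]
gripper_width: 0.0426
finger_force: 40.6
time: 5.75
tcp_pos: [0.5858, -0.154, 0.0372]
orientation: [[-0.999, 0.054, 0.001], [0.054, 0.999, -0.0], [-0.001, -0.0, -1.0]]
contact_force: [0.0, -0.2, -1.9]
gripper_width: 0.0425
finger_force: 40.7
```

Converted, 0.002 m is 0.04.

```bash
python3 -m jog '{"moves": [[0,0,0,0,0,0.04,0.03],[0,0,0,0,0,0,0.03]]}'
python3 -m jog '{"moves": [[0,0,0,0,0,0.02,0.03],[0,0,0,0,0,0,0.03]]}'
python3 -m jog '{"moves": [[0,0,0,0,0,0.02,0.03],[0,0,0,0,0,0,0.03]]}'
```

```text
time: 5.95
tcp_pos: [0.5855, -0.1542, 0.035]
orientation: [[-0.999, 0.054, 0.001], [0.054, 0.999, -0.0], [-0.001, -0.0, -1.0]]
contact_force: [-0.1, -0.3, -0.9]
gripper_width: 0.0427
finger_force: 40.7
time: 6.15
tcp_pos: [0.5853, -0.1541, 0.0336]
orientation: [[-0.999, 0.054, 0.001], [0.054, 0.999, -0.0], [-0.001, -0.0, -1.0]]
contact_force: [-0.4, -0.2, 0.3]
gripper_width: 0.0427
finger_force: 40.7
time: 6.35
tcp_pos: [0.5855, -0.1543, 0.0334]
orientation: [[-0.999, 0.054, 0.001], [0.054, 0.999, -0.0], [-0.001, -0.0, -1.0]]
contact_force: [-2.6, 0.3, 11.2]
gripper_width: 0.0425
finger_force: 40.4
```

Converted, -0.001 m is -0.02.

```bash
python3 -m jog '{"moves": [[0,0,0,0,0,-0.02,0.03],[0,0,0,0,0,0,0.05],[0,0,0,0,0,0,0.06],[0,0,0,0,0,0,0.085],[0,0,0,0,0,0,0.085]]}' 20
python3 -m jog '{"moves": [[0,0,0,0,0,0,0.085],[0,0,0,0,0,-0.3,0.085],[0,0,0,0,0,-0.6,0.085],[0,0,0,0,0,-0.8,0.085],[0,0,0,0,0,-0.8,0.085]]}'
python3 -m jog '{"moves": [[0,0,0,0,0,-0.8,0.085],[0,0,0,0,0,-0.2,0.085],[0,0,0,0,0,0,0.085]]}'
python3 - <<'E'
from workcell import robot,cams
import numpy as np,cv2
s=robot.state();print(s["tcp_pos"],s["contact_force"])
c=cams.camera("wrist");np.savez("w3.npz",**c);cv2.imwrite("pics/w3.png",c["image"][:,:,::-1])
E
```

```text
time: 6.85
tcp_pos: [0.5851, -0.154, 0.0331]
orientation: [[-0.999, 0.054, -0.0], [0.054, 0.999, 0.0], [0.0, 0.0, -1.0]]
contact_force: [-0.7, -0.2, -0.8]
gripper_width: 0.0847
finger_force: 0.0
time: 7.35
tcp_pos: [0.5847, -0.154, 0.1604]
orientation: [[-0.999, 0.054, -0.0], [0.054, 0.999, 0.0], [0.0, 0.0, -1.0]]
contact_force: [0.9, -0.8, -0.2]
gripper_width: 0.0848
finger_force: 0.0
time: 7.65
tcp_pos: [0.5859, -0.1543, 0.2111]
orientation: [[-0.999, 0.054, 0.004], [0.054, 0.999, -0.001], [-0.004, -0.001, -1.0]]
contact_force: [-1.1, 0.2, -0.1]
gripper_width: 0.0849
finger_force: 0.0
[ 0.58591711 -0.15432031  0.21112848] [-1.05397988  0.24094558 -0.11806004]
```

View pics/w3.png

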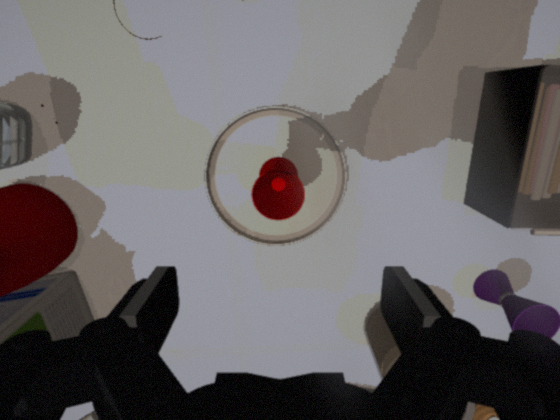

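The jigger stands upright near the tray's centre (278,190 in the rim ellipse centred at about 277,175). Next the pull.

Converted, 0.036 m is 0.72, 0.02 m is 0.4.

```bash
python3 -m jog '{"moves": [[0,0,0,0.2,0.4,0,0.085],[0,0,0,0.34,0.72,0,0.085],[0,0,0,0.34,0.72,0,0.085],[0,0,0,0.34,0.72,0,0.085],[0,0,0,0.34,0.72,0,0.085]]}' 20
python3 -m jog '{"moves": [[0,0,0,0.34,0.72,0,0.06],[0,0,0,0.34,0.72,0,0.05],[0,0,0,0.296,0.698,0,0.05],[0,0,0,0.2,0.4,0,0.05],[0,0,0,0,0,0,0.05]]}'
python3 - <<'E'
from workcell import robot,cams
from h import *
s=robot.state();print(s["tcp_pos"],s["contact_force"],s["gripper_width"],s["qpos"].round(1))
c=cams.camera("wrist");np.savez("w4.npz",**c);cv2.imwrite("pics/w4.png",c["image"][:,:,::-1])
p=blob(c,(8,90,120),(22,255,255),(150,100,420,400))[2];print(p.min(0),p.max(0))
for v in(p[:,1].min(),p[:,1].max()):
  print(v,onz(c,(p[abs(p[:,1]-v)<6][:,0].mean(),v),.084))
E
```

```text
time: 8.2
tcp_pos: [0.5142, 0.0151, 0.2067]
orientation: [[-0.999, 0.054, -0.003], [0.054, 0.999, -0.0], [0.003, -0.0, -1.0]]
contact_force: [0.6, 0.4, -0.1]
gripper_width: 0.0853
finger_force: 0.0
time: 8.7
tcp_pos: [0.462, 0.1467, 0.2069]
orientation: [[-0.999, 0.048, -0.003], [0.048, 0.999, 0.0], [0.003, -0.0, -1.0]]
contact_force: [0.0, 0.3, -0.4]
gripper_width: 0.0499
finger_force: 0.0
[0.4619664  0.1467129  0.20693619] [ 0.02857366  0.27591515 -0.36043764] 0.04990298267855907 [-17.8  20.3  -8.5 123.5   4.8  36.7  57.6]
[263 187] [284 234]
187 [0.45189461 0.14353728 0.084     ]
234 [0.49135697 0.14161685 0.084     ]
```

View pics/w4.png

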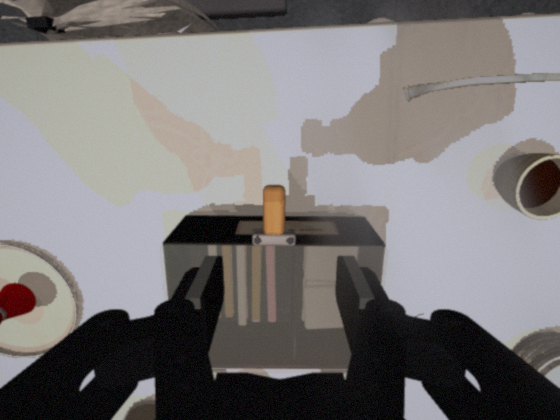

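Wrist: pull from (274,187) to (274,234), clamp just behind it, centred between the fingers. Descend and pinch.

Converted, 0.04 m is 0.8, 0.01 m is 0.2.

```bash
python3 -m jog '{"moves": [[0,0,0,-0.084,-0.07,0.2,0.05],[0,0,0,0,0,0.6,0.05],[0,0,0,0,0,0.8,0.05],[0,0,0,0,0,0.7,0.05],[0,0,0,0,0,0.4,0.05]]}' 20
python3 -m jog '{"moves": [[0,0,0,0,0,0.26,0.05],[0,0,0,0,0,0,0.05],[0,0,0,0,0,0,0.03],[0,0,0,0,0,0,0.025],[0,0,0,0,0,0,0.025]]}'
python3 -m jog '{"moves": [[0,0,0,0,0,0,0.012],[0,0,0,0,0,0,0.01],[0,0,0,0,0,0,0.01],[0,0,0,0,0,0,0.01]]}'
```

```text
time: 9.25
tcp_pos: [0.4675, 0.1377, 0.07]
orientation: [[-0.998, 0.056, -0.003], [0.056, 0.998, -0.002], [0.003, -0.002, -1.0]]
contact_force: [0.1, -0.1, 0.1]
gripper_width: 0.0497
finger_force: 0.0
time: 9.75
tcp_pos: [0.4687, 0.1399, 0.061]
orientation: [[-0.999, 0.054, 0.001], [0.054, 0.999, 0.0], [-0.001, 0.0, -1.0]]
contact_force: [0.0, -0.3, 0.3]
gripper_width: 0.025
finger_force: 0.0
time: 10.15
tcp_pos: [0.4688, 0.1416, 0.0612]
orientation: [[-0.999, 0.053, 0.002], [0.053, 0.999, 0.002], [-0.002, 0.002, -1.0]]
contact_force: [-0.8, 5.4, 3.7]
gripper_width: 0.0173
finger_force: 26.5
```

Converted, 0.003 m is 0.06, 0.002 m is 0.04.

```bash
python3 -m jog '{"moves": [[0,0,0,0,0,0,0.024],[0,0,0,0,0,0,0.024],[0,0,0,0.06,0.04,0.02,0.024],[0,0,0,0,0,0,0.024],[0,0,0,0,0,0,0.01]]}' 20
python3 -m jog '{"moves": [[0,0,0,0,0,0,0.01],[0,0,0,0,0,0,0.01],[0,0,0,0,0,0,0.01]]}'
```

```text
time: 10.65
tcp_pos: [0.4649, 0.1419, 0.0593]
orientation: [[-0.999, 0.054, -0.001], [0.054, 0.999, -0.001], [0.001, -0.001, -1.0]]
contact_force: [-1.6, 1.1, 3.4]
gripper_width: 0.0177
finger_force: 25.3
time: 10.95
tcp_pos: [0.4649, 0.1419, 0.0593]
orientation: [[-0.999, 0.054, -0.001], [0.054, 0.999, -0.0], [0.001, -0.0, -1.0]]
contact_force: [-2.2, -0.3, 1.9]
gripper_width: 0.0172
finger_force: 25.3
```

Converted, -0.0145 m is -0.29, -0.0144 m is -0.288.

```bash
python3 -m jog '{"moves": [[0,0,0,-0.012,0,-0.29,0.01],[0,0,0,-0.038,0,-0.288,0.01],[0,0,0,-0.062,0,-0.284,0.01],[0,0,0,-0.088,0,-0.276,0.01],[0,0,0,0,0,0,0.01]]}'
python3 -m jog '{"moves": [[0,0,0,0,0,0,0.01],[0,0,0,0,0,0,0.01]]}'
```

```text
time: 11.45
tcp_pos: [0.4757, 0.1414, 0.1172]
orientation: [[-0.999, 0.055, 0.001], [0.055, 0.999, 0.0], [-0.001, 0.0, -1.0]]
contact_force: [-1.6, -1.6, -1.4]
gripper_width: 0.0176
finger_force: 25.1
time: 11.65
tcp_pos: [0.4751, 0.1414, 0.1156]
orientation: [[-0.999, 0.054, -0.0], [0.054, 0.999, -0.0], [0.0, -0.0, -1.0]]
contact_force: [-1.4, -2.8, 0.1]
gripper_width: 0.0175
finger_force: 25.3
```

Converted, -0.0134 m is -0.268, -0.0078 m is -0.156.

```bash
python3 -m jog '{"moves": [[0,0,0,-0.112,0,-0.268,0.01],[0,0,0,-0.134,0,-0.258,0.01],[0,0,0,-0.156,0,-0.246,0.01],[0,0,0,-0.176,0,-0.23,0.01],[0,0,0,0,0,0,0.01]]}'
python3 -m jog '{"moves": [[0,0,0,0,0,0,0.01],[0,0,0,0,0,0,0.01]]}'
python3 -m jog '{"moves": [[0,0,0,-0.196,0,-0.214,0.01],[0,0,0,-0.214,0,-0.196,0.01],[0,0,0,-0.23,0,-0.176,0.01],[0,0,0,-0.246,0,-0.156,0.01],[0,0,0,0,0,0,0.01]]}'
python3 -m jog '{"moves": [[0,0,0,0,0,0,0.01],[0,0,0,0,0,0,0.01]]}'
python3 - <<'E'
from workcell import robot,cams
from h import *
s=robot.state();print(s["tcp_pos"],s["contact_force"],s["moment"],s["qpos"].round(1))
a=[]
for n in("top","side","wrist"):
    c=cams.camera(n);np.savez(n+"5.npz",**c);a.append(c["image"])
cv2.imwrite("pics/c5.png",np.hstack([cv2.resize(a[1][160:310,235:385],(400,400),interpolation=2),cv2.copyMakeBorder(cv2.resize(a[2],(400,300)),0,100,0,0,0)])[:,:,::-1])
E
```

```text
time: 12.15
tcp_pos: [0.5045, 0.1397, 0.1664]
orientation: [[-0.999, 0.055, -0.0], [0.055, 0.999, -0.0], [0.0, -0.0, -1.0]]
contact_force: [-2.4, -2.4, 0.8]
gripper_width: 0.0173
finger_force: 25.9
time: 12.35
tcp_pos: [0.5038, 0.1398, 0.1656]
orientation: [[-0.999, 0.054, -0.0], [0.054, 0.999, -0.001], [0.0, -0.001, -1.0]]
contact_force: [-0.1, -4.0, 1.0]
gripper_width: 0.0175
finger_force: 26.0
time: 12.85
tcp_pos: [0.5489, 0.1372, 0.2033]
orientation: [[-0.999, 0.055, 0.0], [0.055, 0.999, -0.001], [-0.0, -0.001, -1.0]]
contact_force: [-2.7, -3.5, 2.7]
gripper_width: 0.0175
finger_force: 26.8
time: 13.05
tcp_pos: [0.5483, 0.1372, 0.2029]
orientation: [[-0.999, 0.054, 0.001], [0.054, 0.999, -0.001], [-0.001, -0.001, -1.0]]
contact_force: [0.1, -5.4, 3.1]
gripper_width: 0.0174
finger_force: 26.9
[0.54829971 0.13722219 0.20294533] [ 0.09690365 -5.35483279  3.12030495] [-1.16044377 -0.2037385   0.00804811] [-14.   25.6  -8.2 114.1   5.5  40.6  61.4]
```

View pics/c5.png

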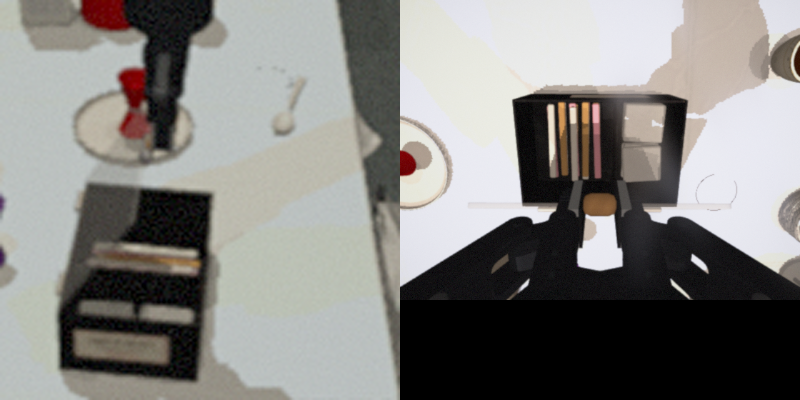

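Side panel: the lid stands at about 60 deg, held by the gripper, with the tray's jigger upright behind. Wrist panel: caddy open, bar end at (600,204) between the pads.

Converted, -0.0015 m is -0.03.

```bash
cat > fit.py <<'E'
import numpy as np
from scipy.optimize import least_squares
def fit(P,yaw=3.15):
    P=np.array(P);s=P[:,0]*np.cos(np.radians(yaw))-P[:,1]*np.sin(np.radians(yaw));z=P[:,2]
    r=least_squares(lambda q:np.hypot(s-q[0],z-q[1])-q[2],[s[0]+.166,z[0],.166]).x
    th=np.degrees(np.arctan2(z-r[1],r[0]-s));print("centre s,z,r",r.round(4),"res mm",(1e3*(np.hypot(s-r[0],z-r[1])-r[2])).round(2),"th",th.round(2),"rel",(th-th[0]).round(2))
    # fixed-centre-height version
    r2=least_squares(lambda q:np.hypot(s-q[0],z-z[0])-q[1],[s[0]+.166,.166]).x
    th2=np.degrees(np.arctan2(z-z[0],r2[0]-s));print("zc fixed",r2.round(4),"res",(1e3*(np.hypot(s-r2[0],z-z[0])-r2[1])).round(2),th2.round(2),"s",s.round(4))
E
python3 - <<'E'
from fit import *
fit([(.4649,.1419,.0593),(.4751,.1414,.1156),(.5038,.1398,.1656),(.5483,.1372,.2029)])
E
python3 -m jog '{"moves": [[0,0,0,0,-0.03,0,0.01],[0,0,0,0,0,0,0.01],[0,0,0,0,0,0,0.01]]}'
python3 -c "
from workcell import robot
s=robot.state();print(s['tcp_pos'],s['contact_force'])"
```

```text
centre s,z,r [0.6233 0.0584 0.1669] res mm [ 0.02 -0.06  0.06 -0.02] th [ 0.32 20.07 39.97 60.02] rel [ 0.   19.74 39.64 59.7 ]
zc fixed [0.6218 0.1653] res [ 0.16 -0.15 -0.05  0.04] [ 0.   19.94 40.05 60.3 ] s [0.4564 0.4666 0.4954 0.5399]
time: 13.5
tcp_pos: [0.5485, 0.1371, 0.2031]
orientation: [[-0.999, 0.053, 0.001], [0.053, 0.999, 0.001], [-0.001, 0.001, -1.0]]
contact_force: [1.7, 0.9, -1.6]
gripper_width: 0.0175
finger_force: 26.2
[0.54854536 0.13706138 0.20313323] [ 1.70508716  0.91816784 -1.59559712]
```

```bash
python3 -m jog '{"moves": [[0,0,0,-0.258,0,-0.134,0.01],[0,0,0,-0.268,0,-0.11,0.01],[0,0,0,-0.276,0,-0.086,0.01],[0,0,0,-0.2,0,-0.044,0.01],[0,0,0,-0.084,-0.01,-0.016,0.01]]}'
python3 -m jog '{"moves": [[0,0,0,0,0,0,0.01],[0,0,0,0,0,0,0.01]]}'
python3 - <<'E'
from workcell import robot
from fit import *
s=robot.state();p=s["tcp_pos"];print(p,s["contact_force"],s["moment"])
fit([(.4649,.1419,.0593),(.4751,.1414,.1156),(.5038,.1398,.1656),(.5485,.1371,.2031),p])
E
```

```text
time: 14.0
tcp_pos: [0.6027, 0.1338, 0.2228]
orientation: [[-0.999, 0.053, -0.0], [0.053, 0.999, 0.001], [0.0, 0.001, -1.0]]
contact_force: [-2.7, 4.0, 1.2]
gripper_width: 0.0175
finger_force: 27.6
time: 14.2
tcp_pos: [0.6022, 0.1339, 0.2228]
orientation: [[-0.999, 0.053, 0.0], [0.053, 0.999, 0.001], [-0.0, 0.001, -1.0]]
contact_force: [-0.0, 5.4, -1.3]
gripper_width: 0.0177
finger_force: 27.3
[0.60223108 0.13386919 0.22275954] [-0.04547964  5.37789326 -1.28889244] [ 1.07370069  0.04445751 -0.10668639]
centre s,z,r [0.6235 0.0583 0.1671] res mm [ 0.02 -0.06  0.05 -0.01 -0.  ] th [ 0.34 20.06 39.94 60.07 79.81] rel [ 0.   19.72 39.59 59.72 79.47]
zc fixed [0.6224 0.1658] res [ 0.24 -0.11 -0.12 -0.12  0.11] [ 0.   19.86 39.91 60.21 80.12] s [0.4564 0.4666 0.4954 0.5401 0.594 ]
```

The rows are not in the units I measure in: shifts go in shares of 50 mm and turns go in shares of 180 degrees. I convert before sending: -0.01 m is -0.2, -0.009 m is -0.18.

```bash
python3 -m jog '{"moves": [[0,0,0,-0.2,0.016,-0.028,0.01],[0,0,0,-0.18,0.01,-0.014,0.01],[0,0,0,-0.14,0,-0.006,0.01],[0,0,0,-0.066,0,-0.002,0.01],[0,0,0,0,0,0,0.01]]}'
python3 -m jog '{"moves": [[0,0,0,0,0,0,0.01],[0,0,0,0,0,0,0.01],[0,0,0,0,0,0,0.01]]}'
python3 - <<'E'
from workcell import robot,cams
from fit import *
from h import *
s=robot.state();p=s["tcp_pos"];print(p,s["contact_force"],s["moment"],s["finger_force"])
fit([(.4649,.1419,.0593),(.4751,.1414,.1156),(.5038,.1398,.1656),(.5485,.1371,.2031),(.6022,.1339,.2228),p])
a=[]
for n in("top","side"):
    c=cams.camera(n);np.savez(n+"6.npz",**c);a.append(c["image"])
cv2.imwrite("pics/c6.png",np.hstack([cv2.resize(a[0][180:260,200:280],(400,400),interpolation=2),cv2.resize(a[1][170:290,235:355],(400,400),interpolation=2)])[:,:,::-1])
E
```

```text
time: 14.7
tcp_pos: [0.6323, 0.1322, 0.2253]
orientation: [[-0.999, 0.054, 0.0], [0.054, 0.999, -0.0], [-0.0, -0.0, -1.0]]
contact_force: [-0.3, 0.8, 1.1]
gripper_width: 0.0176
finger_force: 28.3
time: 15.0
tcp_pos: [0.6318, 0.1323, 0.2253]
orientation: [[-0.999, 0.054, 0.0], [0.054, 0.999, -0.0], [-0.0, -0.0, -1.0]]
contact_force: [-0.2, -0.0, -1.3]
gripper_width: 0.0175
finger_force: 27.9
[0.63178775 0.13227691 0.22529673] [-0.24966088 -0.03634315 -1.26069201] [ 0.10234406 -0.0769366  -0.06270131] 27.923904061317444
centre s,z,r [0.6234 0.0584 0.167 ] res mm [ 0.04 -0.07  0.03 -0.01  0.07 -0.05] th [ 0.31 20.05 39.94 60.09 79.84 90.06] rel [ 0.   19.74 39.63 59.78 79.53 89.75]
zc fixed [0.6226 0.1659] res [ 0.27 -0.1  -0.13 -0.17  0.06  0.07] [ 0.   19.85 39.88 60.17 80.06 90.33] s [0.4564 0.4666 0.4954 0.5401 0.5939 0.6236]
```

View pics/c6.png

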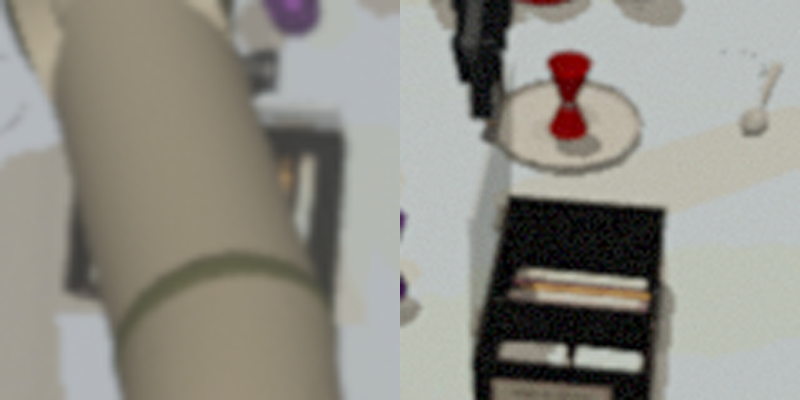

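Right panel: the lid stands seen edge-on at about x 470–510, gripped at its top near (480,110), and the jigger is upright on the tray. The circle fit puts the lid at 89.8–90.3 deg. I'll let it settle, check it's still, and hand in.

```bash
python3 -m jog '{"moves": [[0,0,0,0,0,0,0.01],[0,0,0,0,0,0,0.01],[0,0,0,0,0,0,0.01],[0,0,0,0,0,0,0.01],[0,0,0,0,0,0,0.01]]}' && python3 -m jog '{"moves": [[0,0,0,0,0,0,0.01],[0,0,0,0,0,0,0.01],[0,0,0,0,0,0,0.01],[0,0,0,0,0,0,0.01],[0,0,0,0,0,0,0.01]]}' && python3 -c "
from workcell import robot,order
s=robot.state();print(s['tcp_pos'],s['contact_force'],s['joint_velocities'].round(3));print(order.close_job())"
```

```text
time: 15.6
tcp_pos: [0.6318, 0.1323, 0.2253]
orientation: [[-0.999, 0.054, -0.0], [0.054, 0.999, -0.0], [0.0, -0.0, -1.0]]
contact_force: [0.4, -0.5, -2.8]
gripper_width: 0.0178
finger_force: 27.8
time: 16.1
tcp_pos: [0.6317, 0.1323, 0.2253]
orientation: [[-0.999, 0.054, -0.0], [0.054, 0.999, -0.0], [0.0, -0.0, -1.0]]
contact_force: [-0.0, -2.4, -3.6]
gripper_width: 0.0173
finger_force: 27.7
[0.63172003 0.13232832 0.22531443] [-0.00874493 -2.44461623 -3.64236089] [ 0.1    0.086  0.01  -0.071  0.075 -0.074 -0.012]
the job is handed in; nothing more can be done
None
```

The job is handed in at about 16 s: the red jigger stands upright on the tray, and the gripper still holds the pull with the lid still at its balance point, about 90° (fits of the arm's path give 89.8–90.3°); I didn't touch the jar, cup or bottle.

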